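# Lock a spring channel anchor into the slotted rail

## Task

Fit the loose anchor into the middle of the free part of the slotted rail: with its long head in line with the slot, lower it in, press it down against its spring, twist it a quarter turn either way and let it rise, so that the grooves in its head catch the edges of the slot. Leave it locked and upright with its handle square across the rail, like the anchor that is already fitted. Do not disturb the slide box, the petri dish or the marker that lie nearby.

Things in the scene. Friction and masses are not known exactly. Their poses are not given: they have to be found in the camera images.
- anchor_grip (a point): Centre of the loose anchor's black handle block, 62 (x) x 22 (y) x 32 mm. The anchor (0.14 to 0.28 kg) stands upright at first, 110 mm high; below the handle come a steel neck 14 mm thick, a head in line with the handle (see anchor_head), and a sprung foot whose underside is 94 mm below this point at rest. x along handle and head, z up; a half turn gives the same part.
- anchor_head (a point): On the loose anchor's axis, level with its groove floors, 58 mm below the handle's centre. The steel head is 56 (x) x 26 (y) mm, from 5.5 mm above to 8 mm below here. Its grooves run along y, from 13 to 23 mm off the middle in x, 5.5 mm deep, open above. The foot plate beneath, 46 x 22 mm, springs up into it by up to 18 mm: 5 N to start, 11 N at the full 18 mm.
- bay (a point): Middle of the free part of the rail, on the slot's centre line, level with the rail's top. x along the slot, away from the fitted anchor; y across; z up. Heights of the loose anchor's handle centre above here: 49 mm when its foot just meets the channel floor; under 40.5 mm (say 36) for the head to turn freely; 31 mm with the foot fully squeezed; 46 mm when locked.
- rail: Fixed aluminium channel, 260 (x) x 78 x 50 mm, capped at both ends; origin under its centre, 30 mm from the bay towards the fitted anchor. Slot 32 mm wide; its lips are 5 mm thick and their edges (3 mm thick) turn down to 12 mm below the rail's top. Inside, 68 mm wide, floor 45 mm below the top. The lip edges rest on the groove floors of a locked anchor.
- fitted_anchor: An anchor of the same kind that is already locked in the rail, fixed, 109 to 121 mm from the bay; origin 94 mm below its handle's centre; x along its handle, which is square across the rail.
- slide_pack: Small closed cardboard box of glass slides, 52 x 78 x 24 mm, loose bystander; origin at the centre of its underside.
- petri_dish: Flat round clear dish, 62 mm across, 16 mm high, loose bystander; origin at the centre of its underside.
- loose_marker: Marker pen lying on the worktop, 127 mm long (y), 12 mm thick, loose bystander; origin at the centre of its underside.
Things that resemble listed ones, but are neither listed nor needed, are in the scene too. Leave any green, red or yellow look-alike of the part that bears anchor_grip alone.

How it is judged:
By the outcome, as a careful person would: the job done as asked, in the order asked, and still so for the second after the job is handed in, with the robot touching nothing.
It also fails if it takes over 43 s, if anything falls off the work surface, if the arm or the gripper's body presses on something with over 40 N, if the wrist force passes 120 N, or if a joint passes its speed limit or range.

## Robot

A 6-joint arm with a two-finger parallel gripper is mounted at the origin on a cart in front of the work surface, level with it; the furniture and walls round the work are solid. World frame = base frame: x ahead of the robot, y to its left, z up, the work surface at z = 0. Lengths are in mm, angles in rad, forces in N, time in s.
With the tool pointing down it reaches from about 300 to 775 mm from the base axis. Payload 14.6 kg.
Tool frame: the origin (TCP) lies on the centre line of the jaws, within the pads' length; the fingertips stand manip.tcp_to_tips ahead of it and the grasp point (between the pads) lies 5 mm behind it (manip.tcp_to_tips is the distance from the TCP to the fingertips, in mm); z points along the fingers, y is the direction in which the jaws open and shut (so a half turn about z gives the same grasp; the last joint's range is limited). The gripper opens to 94 mm and grips with 3 to 60 N. Pads are 16 mm wide; open, the fingers measure 119 mm over their backs; the gripper's body (75 mm by 177 mm) begins 78 mm behind the grasp point.
Start: joints at [1.231, 0.3, 1.521, -0, 1.321, -0.067], TCP at [148.184, 529.652, 219.446] pointing down, gripper open.
Joint ranges: [-3.03, 3.03], [-0.79, 2.21], [0.23, 2.52], [-1.04, 4.18], [0, 3.07], [-2.55, 2.55]. Speed limits (rad/s): [2.22, 2.22, 2.57, 3.14, 3.14, 3.14].

## Interface

Orientations are given as [roll, pitch, yaw] about the fixed x, y, z axes, in that order (R = Rz(yaw) Ry(pitch) Rx(roll)).
In Python, from cell import manip, optics, workorder gives the robot as it stands. The module is installed in compiled form; this text tells all that it offers.
- The arm moves only by the tool jog_arm, never from a script. Its argument "deltas" is text: rows parted by semicolons, each of 5 numbers parted by spaces: the shift along the tool's x, y, z in mm, then the turn about the tool's z in rad, then the finger opening in mm, from 0 to 94. In form: tx ty tz twist grip; .... A call has exactly 10 rows; each row is the pose to reach, as a shift and turn from the pose commanded when the call began, along the tool's axes at that moment; what a row does not reach only later rows make up. A row lasts 1/8 s, in which the tool goes at most 62.5 mm and 10.7 degrees, less where a joint would pass 70% of its speed; a pose out of reach is approached as far as the arm can. A call with a gripper value outside its range is refused whole. The fingers move at their own pace and stop on an object; "squeeze" is the grip in N (left out, the last holds). Time passes only in rows, so rows that repeat a pose let the fingers close, or fill a call up. It gives the time, the measured TCP pose, the force and the opening at its end, in the units of the state.
- manip.read_state(): the state, without advancing time (a new reading comes with each control period).
- optics.camera(name): name is "scene" or "top" or "wrist"; returns (picture, depth): 384x512x3 uint8, red, green, blue; 384x512 float32, mm along the optical axis (not along the pixel's ray), 0 where there is no reading.
- optics.get_calibration(name): a dict with "intrinsics" (3x3 intrinsics, pixels), "R" (3x3) and "t" (3): a world point X has camera coordinates R X + t; the wrist camera has in their place "hand_eye" (4x4, takes a point from camera to tool coordinates, whose origin is the TCP and whose axes are the flange's). Camera axes: x right, y down, z forward; pixel columns grow to the right and rows downward; lengths in mm; the calibration is good to about 2 mm. A picture is of the moment at which its call begins: read the wrist's pose just before it. get_calibration takes no time and is no camera call.
- workorder.sign_off(): hands the job in, once; it reports no verdict.
The state is a dict: "clock": time; "joints": joint angles; "qd": joint speeds; "effort": joint torques, N m; "eef_pos": TCP position; "eef_rot": TCP orientation; "wrist_force": force on the tool from outside, world axes, zero at the start; "moment": the same for the moment, N m; "finger_gap": finger opening in mm.
Only numpy, scipy, OpenCV 4.12 (cv2) and the standard library are available. Lean on these libraries where they do the work, as an engineer would, in place of code of your own. Each camera call takes 0.05 s, during which the arm holds its last target.

## Working session

There is one attempt and no reset: what is moved stays moved. The work goes in short steps, Python scripts to look and compute and a tool call to move; the robot and the scene stay as the last step left them, time stands still between calls to the robot, and variables do not carry over. Pictures are saved under pics/ and viewed, and the job is handed in when it is done.

Besides the shell and the picture viewer there is one more tool, called after "Request:" in YAML: its name, and indented under it one key for each argument. jog_arm: Moves the arm, as the interface text tells. Its arguments: {"type":"object","properties":{"deltas":{"type":"string"},"squeeze":{"type":"number"}},"required":["deltas"]}

```bash
mkdir -p pics
cat > h.py <<'E'
import numpy as np, cv2
from cell import manip, optics, workorder
E
python3 - <<'E'
from h import *
s=manip.read_state()
for k,v in s.items(): print(k,np.round(v,3))
print(manip.tcp_to_tips)
for n in ("scene","top"):
    c=optics.get_calibration(n); p,d=optics.camera(n)
    print(n,c)
    cv2.imwrite(f"pics/{n}0.png",p[:,:,::-1]); np.savez(f"{n}0.npz",p=p,d=d)
print(optics.get_calibration("wrist"))
E
```

```text
clock 0.0
joints [ 1.231  0.301  1.522 -0.     1.321 -0.067]
qd [ 0.001 -0.001 -0.002 -0.     0.    -0.001]
effort [-1.0000e-03 -5.3181e+01 -3.5274e+01  7.1000e-02  2.4000e-02 -0.0000e+00]
eef_pos [148.111 529.417 218.862]
eef_rot [-3.14  -0.     2.869]
wrist_force [ 0.023 -0.854 -0.176]
moment [-0.022  0.049 -0.008]
finger_gap 94.122
14.0
scene {'intrinsics': array([[360.78956396,   0.        , 251.26112854],
       [  0.        , 360.78956396, 187.47915037],
       [  0.        ,   0.        ,   1.        ]]), 'R': array([[ 0.70941891, -0.70465372,  0.01370887],
       [-0.46733387, -0.48487618, -0.73925242],
       [ 0.52756408,  0.51803303, -0.67328889]]), 't': array([-398.14112665,  281.70518221,  917.5581386 ])}
top {'intrinsics': array([[346.82543591,   0.        , 257.46832628],
       [  0.        , 346.82543591, 192.52870654],
       [  0.        ,   0.        ,   1.        ]]), 'R': array([[ 0.0052844 , -0.99989316,  0.01362858],
       [-0.98772024, -0.00734717, -0.15606009],
       [ 0.15614355, -0.01263654, -0.98765354]]), 't': array([-42.2185622 , 512.2423022 , 957.34989493])}
{'intrinsics': array([[270.16994465,   0.        , 256.11115411],
       [  0.        , 270.16994465, 189.77038652],
       [  0.        ,   0.        ,   1.        ]]), 'hand_eye': array([[ 1.05391626e-03, -9.69206843e-01, -2.46245781e-01,
         7.14425396e+01],
       [ 9.99999437e-01,  9.90576774e-04,  3.81090301e-04,
         7.00650429e-01],
       [-1.25429976e-04, -2.46246044e-01,  9.69207341e-01,
        -1.64410718e+02],
       [ 0.00000000e+00,  0.00000000e+00,  0.00000000e+00,
         1.00000000e+00]])}
```

View pics/scene0.png

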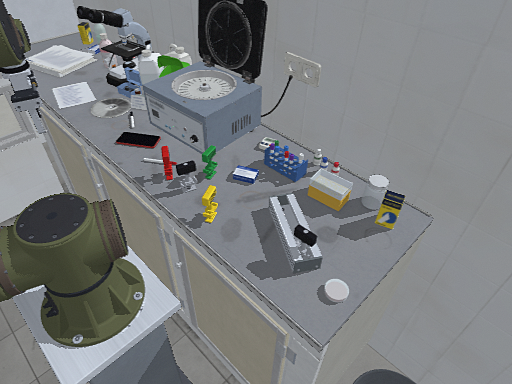

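View pics/top0.png

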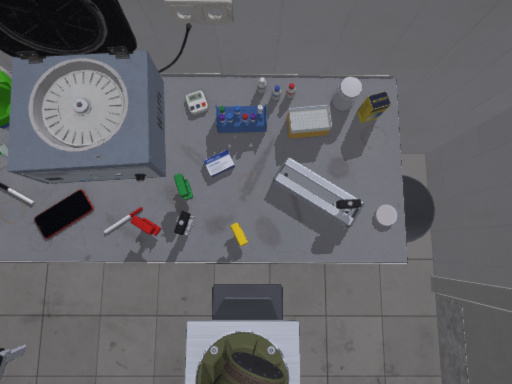

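The scene view shows the black loose anchor at (186,168) with red, green and yellow look-alikes around it. The rail is at about (295,230), with the fitted anchor at (305,236). In the top view the loose handle is at (184,222) and the rail runs from (280,170) to (355,215). I'll zoom in next and measure.

```bash
cat >> h.py <<'E'
def world(name,uv,depth=None,z=None):
    c=optics.get_calibration(name);K,R,t=c["intrinsics"],c["R"],c["t"]
    uv=np.atleast_2d(uv).astype(float)
    r=np.c_[(uv[:,0]-K[0,2])/K[0,0],(uv[:,1]-K[1,2])/K[1,1],np.ones(len(uv))]
    if depth is not None: return (r*np.asarray(depth).reshape(-1,1)-t)@R
    C=-R.T@t; w=r@R
    return C+w*((z-C[2])/w[:,2])[:,None]
E
python3 - <<'E'
from h import *
a=np.load("top0.npz");p,d=a["p"],a["d"]
def crop(n,img,u0,v0,u1,v1,s): cv2.imwrite(n,cv2.resize(img[v0:v1,u0:u1,::-1],None,fx=s,fy=s,interpolation=cv2.INTER_CUBIC))
crop("pics/c1.png",p,100,150,260,270,5)
crop("pics/c2.png",p,260,140,410,240,5)
b=np.load("scene0.npz")
crop("pics/c3.png",b["p"],130,130,330,280,4)
# world maps
v,u=np.mgrid[0:384,0:512]
W=world("top",np.c_[u.ravel(),v.ravel()],d.ravel()).reshape(384,512,3)
np.save("Wtop.npy",W)
for uv in [(184,222),(184,216),(182,228),(348,204),(320,180),(100,250),(386,215),(280,220)]: print(uv,W[uv[1],uv[0]].round(0))
E
```

```text
(184, 222) [421. 154. 114.]
(184, 216) [437. 156. 109.]
(182, 228) [406. 159. 110.]
(348, 204) [ 472. -279.  112.]
(320, 180) [ 548. -218.   52.]
(100, 250) [347. 417.  -1.]
(386, 215) [ 452. -415.   20.]
(280, 220) [ 437. -107.   -1.]
```

View pics/c1.png

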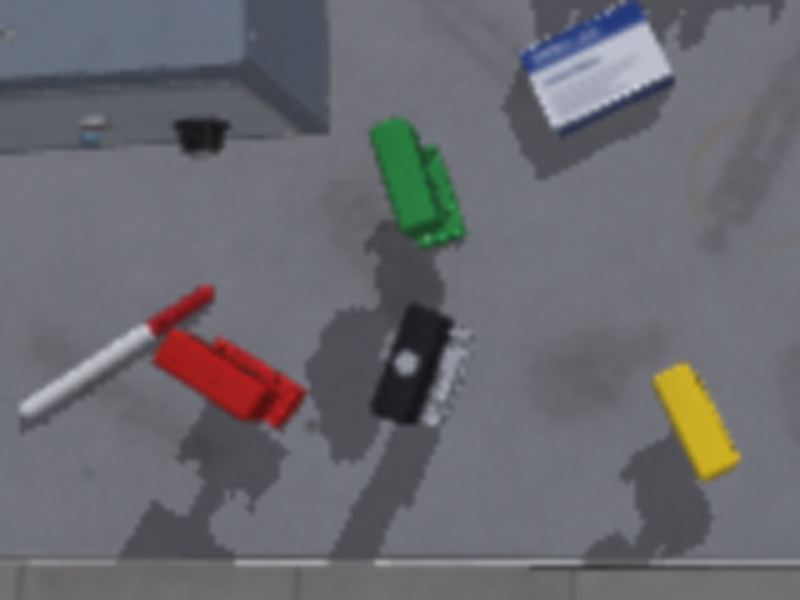

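View pics/c2.png

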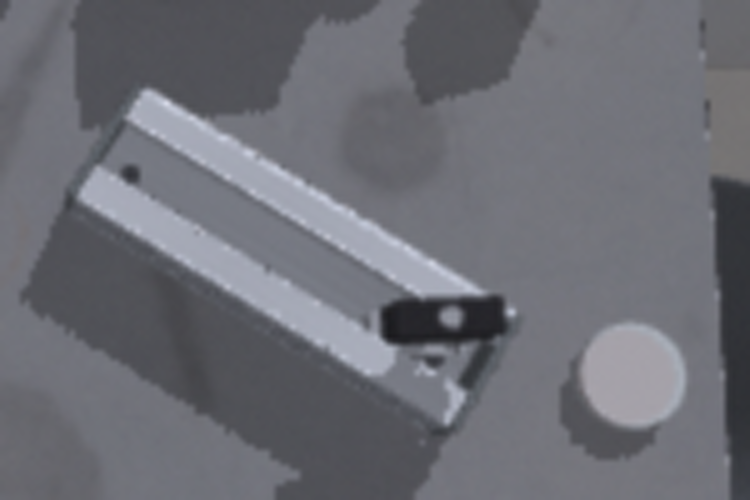

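View pics/c3.png

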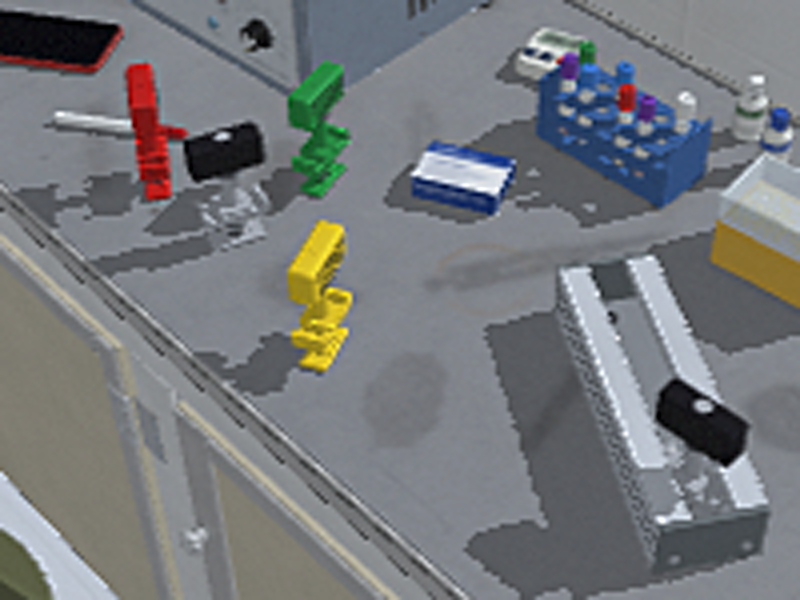

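Run:
```python
from h import *
a=np.load("top0.npz");p=a["p"].astype(int);W=np.load("Wtop.npy")
def hnd(u0,v0,u1,v1,zlo,zhi,dark=True):
    m=np.zeros(p.shape[:2],bool);m[v0:v1,u0:u1]=1
    m&=(W[...,2]>zlo)&(W[...,2]<zhi)
    P=W[m][:,:2].astype(np.float32)
    r=cv2.minAreaRect(P); print(len(P),r,"median z",np.median(W[m][:,2]), "c",P.mean(0))
    b=cv2.boxPoints(r); print(b.round(0).tolist())
    q=P-P.mean(0);w,V=np.linalg.eigh(q.T@q); print("pca ang",np.degrees(np.arctan2(V[1,1],V[0,1])))
    return P
print("loose");hnd(165,200,205,245,100,125)
print("fitted");hnd(330,190,368,220,100,125)
# rail top
m=np.zeros(p.shape[:2],bool);m[150:230,262:375]=1
m&=(W[...,2]>46)&(W[...,2]<57)
m=cv2.morphologyEx(m.astype(np.uint8),cv2.MORPH_OPEN,np.ones((3,3)))>0
P=W[m];r=cv2.minAreaRect(P[:,:2].astype(np.float32));print("rail",len(P),r,np.median(P[:,2]),cv2.boxPoints(r).round(0).tolist())
o=a["p"].copy();o[m]=[255,0,0];cv2.imwrite("pics/m.png",cv2.resize(o[140:240,260:410,::-1],None,fx=5,fy=5))
```

```text
loose
204 ((420.7448425292969, 162.3217315673828), (22.94736099243164, 61.21226119995117), 70.97769165039062) median z 108.90630949014627 c [420.32288 162.05469]
[[388.0, 161.0], [446.0, 141.0], [453.0, 163.0], [396.0, 183.0]]
pca ang 161.60184
fitted
196 ((475.4119873046875, -284.3503112792969), (22.05337905883789, 61.561222076416016), 1.2341150045394897) median z 110.38354681830332 c [ 474.5393 -283.4327]
[[464.0, -254.0], [465.0, -315.0], [487.0, -315.0], [486.0, -253.0]]
pca ang 93.11412
rail 1117 ((519.1179809570312, -212.88914489746094), (257.5458679199219, 78.95694732666016), 58.45503616333008) 49.22659647379137 [[418.0, -302.0], [485.0, -343.0], [620.0, -124.0], [553.0, -82.0]]
```

View pics/m.png

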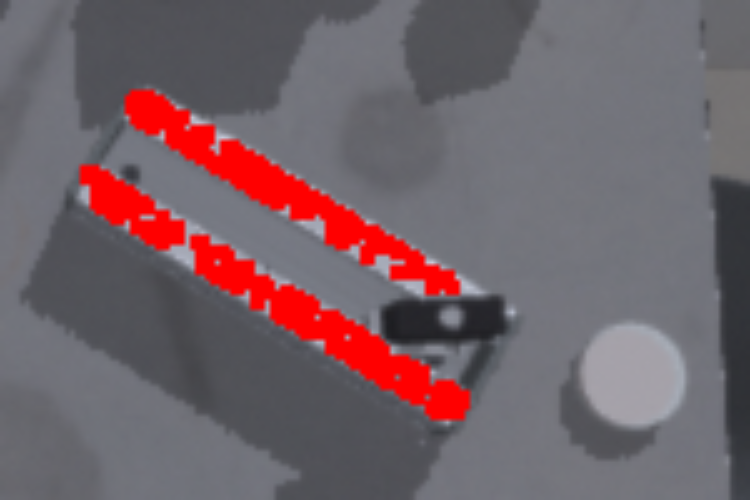

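```bash
cat >> h.py <<'E'
def go(x,y,z,yawdeg):
    s=manip.read_state();p=np.array(s["eef_pos"]);yaw=s["eef_rot"][2]
    d=np.array([x,y,z])-p
    tx=np.array([np.cos(yaw),np.sin(yaw)]);ty=np.array([np.sin(yaw),-np.cos(yaw)])
    tw=-(np.radians(yawdeg)-yaw); tw=(tw+np.pi)%(2*np.pi)-np.pi
    print("clock",s["clock"],"pos",p.round(1),"rot",np.degrees(s["eef_rot"]).round(2),"F",np.round(s["wrist_force"],1),"gap",round(s["finger_gap"],1))
    print("delta tx %.1f ty %.1f tz %.1f tw %.4f"%(d[:2]@tx,d[:2]@ty,-d[2],tw))
E
python3 - <<'E'
from h import *
go(420.5,162,220,161.3)
W=np.load("Wtop.npy")
for uv in [(100,70),(155,100),(160,175),(140,178),(147,225),(184,186),(239,234),(158,228)]: print(uv,W[uv[1],uv[0]].round(0))
m=W[...,2]>140; print(np.array(np.where(m)).T.shape, W[m].min(0),W[m].max(0))
E
```

```text
clock 0.1 pos [148.1 529.5 219. ] rot [-179.94   -0.    164.37] F [ 0.2 -0.1  0.5] gap 94.4
delta tx -361.3 ty -280.5 tz -1.0 tw 0.0536
(100, 70) [822. 384. 158.]
(155, 100) [754. 244. 124.]
(160, 175) [560. 241.  48.]
(140, 178) [542. 282.  95.]
(147, 225) [413. 251. 110.]
(184, 186) [518. 159. 109.]
(239, 234) [391.  10. 109.]
(158, 228) [409. 241.  42.]
(46025, 2) [  39.26340728 -743.58049202  140.01392204] [ 903.00277295  651.87149443 1026.04596846]
```

Request:
jog_arm:
  deltas: "-45 -35 0 0.006 60; -90 -70 0 0.013 55; -135 -105 0 0.02 50; -181 -140 0 0.027 50; -226 -175 0 0.034 50; -271 -210 0 0.04 50; -316 -245 0 0.047 50; -361 -280 0 0.054 50; -361 -280 0 0.054 50; -361 -280 0 0.054 50"
  squeeze: 20

```text
clock: 1.35
eef_pos: [420.1, 162.9, 219.2]
eef_rot: [-3.141, -0.001, 2.814]
wrist_force: [-0.5, 0.3, -0.1]
finger_gap: 50.2
```

```bash
cat >> h.py <<'E'
def wristshot(n):
    s=manip.read_state(); 
    from scipy.spatial.transform import Rotation as Ro
    p,d=optics.camera("wrist"); c=optics.get_calibration("wrist");K=c["intrinsics"];H=c["hand_eye"]
    R=Ro.from_euler("xyz",s["eef_rot"]).as_matrix()
    v,u=np.mgrid[0:384,0:512]
    X=np.stack([(u-K[0,2])/K[0,0]*d,(v-K[1,2])/K[1,1]*d,d],-1)
    X=X@H[:3,:3].T+H[:3,3]
    W=X@R.T+np.array(s["eef_pos"]); W[d==0]=np.nan
    cv2.imwrite(f"pics/{n}.png",p[:,:,::-1]); np.savez(n+".npz",p=p,W=W)
    return p,W
E
python3 - <<'E'
from h import *
go(420.5,162,220,161.3)
p,W=wristshot("w1")
m=(W[...,2]>100)&(W[...,2]<125)&(p.astype(int).sum(-1)<170)&(np.hypot(W[...,0]-420,W[...,1]-162)<50)
P=W[m][:,:2].astype(np.float32);print(len(P),cv2.minAreaRect(P),np.median(W[m][:,2]))
E
```

```text
clock 1.35 pos [420.1 162.9 219.2] rot [-1.7999e+02 -3.0000e-02  1.6125e+02] F [-0.5  0.3 -0.1] gap 50.2
delta tx -0.7 ty -0.7 tz -0.8 tw -0.0009
715 ((420.109619140625, 163.7230224609375), (18.804899215698242, 57.9313850402832), 71.63839721679688) 108.8434697528564
```

View pics/w1.png

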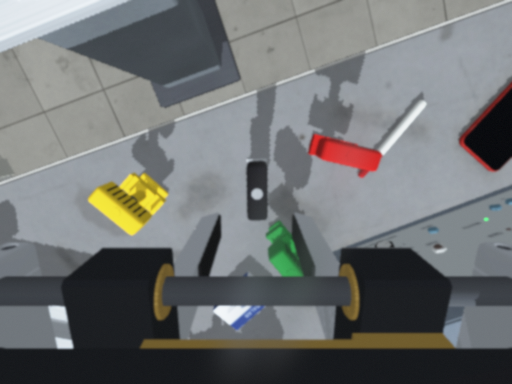

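The wrist picture shows the black handle at (257,190), centred between the fingers. Green sits beyond it at (285,255) and red at (345,155), both outside the jaw path. Descending to grasp.

Request:
jog_arm:
  deltas: "0 0 40 0 50; 0 0 80 -0.003 50; 0 0 105 -0.005 50; 0 0 120 -0.005 50; 0 0 130 -0.005 50; 0 0 130 -0.005 50; 0 0 130 -0.005 36; 0 0 130 -0.005 26; 0 0 130 -0.005 15; 0 0 130 -0.005 15"
  squeeze: 35

```text
clock: 2.65
eef_pos: [420.5, 162.7, 89.7]
eef_rot: [3.141, 0.0, 2.82]
wrist_force: [-1.4, 0.3, 3.3]
finger_gap: 21.9
```

Run:
```python
from h import *
go(420.5,162,220,161.3)
```

```text
clock 2.65 pos [420.5 162.7  89.7] rot [1.7999e+02 2.0000e-02 1.6156e+02] F [-1.4  0.3  3.3] gap 21.9
delta tx -0.2 ty -0.7 tz -130.3 tw 0.0045
```

Request:
jog_arm:
  deltas: "0 0 -40 0 15; 0 0 -90 0 15; 0 0 -140 0 15; -30 -41 -140 0.15 15; -62 -84 -140 0.32 15; -94 -127 -140 0.49 15; -126 -170 -140 0.66 15; -158 -213 -140 0.83 15; -190 -256 -140 1.0 15; -219 -296 -140 1.16 15"
  squeeze: 45

```text
clock: 3.9
eef_pos: [534.6, -189.2, 229.0]
eef_rot: [-3.141, -0.0, 1.654]
wrist_force: [0.9, 1.1, -2.6]
finger_gap: 21.8
```

Run:
```python
from h import *
go(534.8,-187.3,229.7,58.45)
```

```text
clock 3.9 pos [ 534.6 -189.2  229. ] rot [-1.7996e+02 -2.0000e-02  9.4760e+01] F [ 0.9  1.1 -2.6] gap 21.8
delta tx 1.8 ty 0.3 tz -0.7 tw 0.6338
```

Request:
jog_arm:
  deltas: "0 0 0 0.17 15; 0 0 0 0.34 15; 0 0 0 0.51 15; 0 0 0 0.634 15; 0 0 0 0.634 15; 0 0 0 0.634 15; 0 0 0 0.634 15; 0 0 0 0.634 15; 0 0 0 0.634 15; 0 0 0 0.634 15"

```text
clock: 5.15
eef_pos: [534.5, -187.3, 229.5]
eef_rot: [-3.142, -0.0, 1.026]
wrist_force: [0.6, -0.4, -1.9]
finger_gap: 21.3
```

Run:
```python
from h import *
go(534.8,-187.3,229.7,58.45)
p,W=wristshot("w2")
q,d=optics.camera("top"); np.savez("top1.npz",p=q,d=d); cv2.imwrite("pics/top1.png",cv2.resize(q[130:240,260:410,::-1],None,fx=5,fy=5))
q,d=optics.camera("scene"); cv2.imwrite("pics/scene1.png",cv2.resize(q[150:300,220:400,::-1],None,fx=4,fy=4))
```

```text
clock 5.15 pos [ 534.5 -187.3  229.5] rot [-180.     -0.     58.78] F [ 0.6 -0.4 -1.9] gap 21.3
delta tx 0.1 ty 0.2 tz -0.2 tw 0.0058
```

View pics/w2.png

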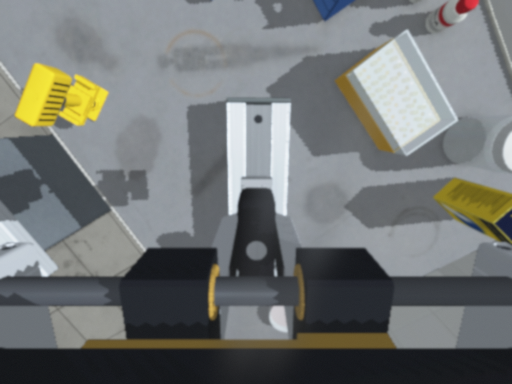

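View pics/scene1.png

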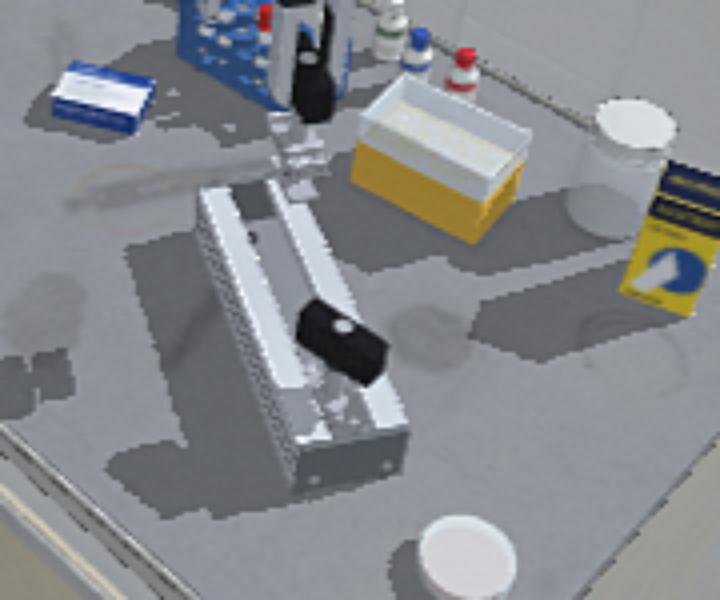

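Wrist view: the slot runs vertically between u≈246 and 272, v 100–190, and the held handle is in line with it at u≈257. I'll measure the slot's centre line from the wrist and top views and compare the two.

Run:
```python
from h import *
from scipy.spatial.transform import Rotation as Ro
p=np.load("w2.npz")["p"];W=np.load("w2.npz")["W"]
big=cv2.resize(p[90:290,200:310,::-1],None,fx=5,fy=5,interpolation=cv2.INTER_NEAREST)[:600*2]
cv2.imwrite("pics/w2c.png",cv2.resize(p[90:240,200:320,::-1],None,fx=4,fy=4,interpolation=cv2.INTER_CUBIC))
s=manip.read_state();c=optics.get_calibration("wrist");K=c["intrinsics"];H=c["hand_eye"]
R=Ro.from_euler("xyz",s["eef_rot"]).as_matrix();T=np.array(s["eef_pos"])
def wray(uv,z):
    uv=np.atleast_2d(uv);r=np.c_[(uv[:,0]-K[0,2])/K[0,0],(uv[:,1]-K[1,2])/K[1,1],np.ones(len(uv))]@H[:3,:3].T@R.T
    C=R@H[:3,3]+T; return C+r*((z-C[2])/r[:,2])[:,None]
g=p.astype(int).sum(-1)
for v in range(105,180,6): print(v,g[v,222:298].tolist()[::1])
```

```text
105 [300, 299, 308, 372, 536, 687, 728, 726, 707, 695, 698, 701, 699, 696, 695, 698, 699, 698, 698, 697, 697, 699, 698, 647, 527, 456, 438, 438, 443, 449, 450, 439, 429, 426, 423, 426, 424, 426, 423, 423, 424, 428, 434, 433, 429, 426, 425, 421, 449, 533, 647, 694, 698, 692, 691, 695, 696, 694, 691, 691, 692, 690, 691, 691, 698, 703, 698, 665, 573, 432, 345, 326, 323, 326, 319, 325]
111 [297, 298, 306, 349, 487, 657, 712, 712, 700, 696, 698, 701, 701, 697, 697, 698, 700, 698, 697, 698, 703, 716, 718, 681, 587, 519, 507, 503, 507, 511, 518, 513, 506, 507, 505, 504, 507, 508, 506, 502, 506, 511, 514, 514, 512, 507, 504, 499, 513, 573, 657, 690, 695, 694, 693, 695, 698, 695, 692, 691, 692, 692, 691, 695, 701, 698, 685, 652, 549, 413, 337, 327, 328, 328, 328, 324]
117 [301, 300, 305, 338, 467, 643, 720, 726, 709, 698, 698, 701, 699, 698, 697, 698, 698, 697, 696, 698, 703, 712, 715, 684, 592, 517, 502, 502, 501, 507, 499, 460, 378, 277, 217, 200, 195, 204, 236, 314, 418, 485, 505, 510, 509, 505, 499, 501, 519, 604, 679, 698, 695, 691, 692, 695, 695, 693, 689, 690, 692, 692, 692, 695, 705, 
[... 3204 characters left out ...]
 681, 684, 683, 684, 684, 681, 682, 688, 701, 704, 665, 555, 492, 487, 485, 480, 485, 489, 486, 484, 484, 485, 494, 497, 497, 497, 494, 490, 492, 494, 498, 500, 496, 498, 525, 619, 689, 695, 680, 670, 666, 665, 666, 669, 673, 670, 670, 670, 677, 695, 715, 716, 685, 591, 509, 479, 472, 473, 472, 473, 474, 470, 470]
177 [299, 303, 304, 307, 334, 455, 637, 712, 722, 709, 691, 677, 677, 679, 682, 685, 681, 673, 640, 564, 485, 453, 449, 428, 396, 376, 371, 370, 372, 378, 376, 372, 376, 382, 382, 384, 387, 387, 389, 390, 394, 392, 393, 394, 401, 408, 405, 417, 471, 562, 635, 662, 664, 662, 662, 663, 668, 668, 668, 667, 667, 675, 696, 709, 699, 635, 522, 467, 462, 467, 467, 471, 470, 472, 471, 466]
```

View pics/w2c.png

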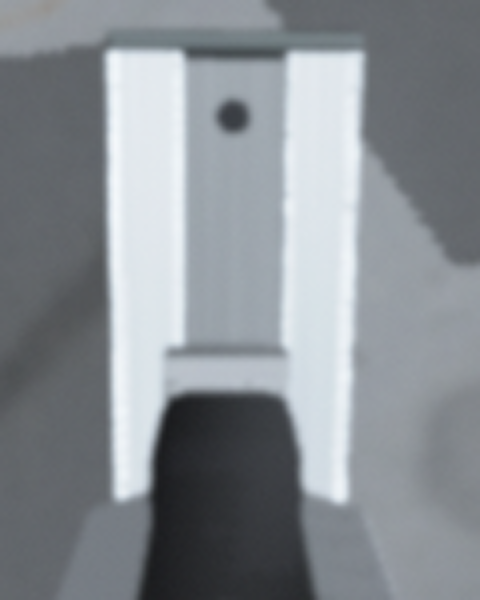

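Run:
```python
from h import *
from scipy.spatial.transform import Rotation as Ro
p=np.load("w2.npz")["p"]
s=manip.read_state();c=optics.get_calibration("wrist");K=c["intrinsics"];H=c["hand_eye"]
R=Ro.from_euler("xyz",s["eef_rot"]).as_matrix();T=np.array(s["eef_pos"])
def wray(uv,z):
    uv=np.atleast_2d(uv);r=np.c_[(uv[:,0]-K[0,2])/K[0,0],(uv[:,1]-K[1,2])/K[1,1],np.ones(len(uv))]@H[:3,:3].T@R.T
    C=R@H[:3,3]+T; return C+r*((z-C[2])/r[:,2])[:,None]
tl=lambda X:(X-T)@R   # tool coords
g=cv2.cvtColor(p,cv2.COLOR_RGB2GRAY).astype(float)
def cross(row,a,b,th):
    r=g[row,a:b]; i=np.where(np.diff((r>th).astype(int))!=0)[0][0]; return a+i+(th-r[i])/(r[i+1]-r[i])
E={k:[] for k in "ABCD"}; 
for v in range(108,172):
    for k,(a,b,th) in zip("ABCD",[(222,232,165),(240,252,198),(264,276,198),(283,298,190)]):
        try:E[k].append((cross(v,a,b,th),v))
        except Exception as e: pass
L={}
for k,e in E.items():
    X=tl(wray(np.array(e),50.)); f=np.polyfit(X[:,0],X[:,1],1); res=X[:,1]-np.polyval(f,X[:,0])
    f=np.polyfit(X[abs(res)<1.5,0],X[abs(res)<1.5,1],1); L[k]=f
    print(k,len(e),"slope deg %.2f  y at tool x=0 %.2f, at x=60 %.2f"%(np.degrees(np.arctan(f[0])),f[1],np.polyval(f,60)))
# rail end at top row
print("end cap outer", tl(wray([(258.5,102.0)],50.)).round(1), wray([(258.5,102.)],50.).round(1), "exp dist bay 100")
zh=T[2]+4.3-58+5.5
print("head top front corners",tl(wray([(241.3,178),(271.7,178)],zh)).round(1))
# handle top face edges at rows
zt=T[2]+4.3+16
for v in (205,215,225): print(v,g[v,225:290].astype(int).tolist())
```

```text
A 64 slope deg 0.42  y at tool x=0 -37.94, at x=60 -37.50
B 64 slope deg 0.67  y at tool x=0 -13.82, at x=60 -13.11
C 64 slope deg 0.26  y at tool x=0 17.49, at x=60 17.77
D 64 slope deg -0.37  y at tool x=0 41.34, at x=60 40.96
end cap outer [[ 94.4   2.5 179.4]] [[ 585.6 -107.9   50. ]] exp dist bay 100
head top front corners [[ 27.7 -12.2  48.2]
 [ 27.7  12.2  48.2]]
205 [100, 106, 133, 188, 230, 240, 237, 229, 225, 223, 220, 201, 153, 83, 40, 31, 32, 33, 37, 38, 39, 41, 42, 43, 44, 45, 47, 49, 49, 51, 52, 53, 55, 56, 57, 58, 60, 61, 60, 62, 62, 63, 64, 64, 63, 64, 66, 65, 70, 102, 157, 200, 217, 218, 219, 218, 219, 222, 229, 235, 229, 204, 170, 154, 154]
215 [109, 111, 119, 137, 155, 162, 153, 141, 133, 130, 123, 108, 79, 48, 31, 29, 32, 33, 34, 36, 37, 38, 39, 40, 41, 42, 44, 44, 46, 47, 48, 50, 51, 51, 53, 56, 57, 58, 59, 60, 60, 59, 61, 61, 61, 61, 61, 61, 63, 75, 98, 122, 135, 138, 142, 145, 152, 165, 186, 201, 199, 180, 159, 150, 150]
225 [124, 123, 124, 124, 124, 124, 124, 122, 123, 122, 115, 95, 62, 39, 30, 31, 31, 34, 35, 36, 37, 37, 40, 40, 40, 42, 43, 45, 46, 47, 47, 48, 48, 51, 52, 54, 56, 56, 57, 55, 57, 57, 58, 58, 57, 56, 56, 57, 56, 58, 73, 100, 121, 130, 131, 131, 132, 130, 129, 129, 130, 131, 130, 131, 132]
```

The wrist view puts the slot centre about 1.8 mm to tool +y, and the top view puts it at about 0.3 mm. Correcting each for its bias at the grasp leaves about +1 mm. Width checks: slot 31.3 mm (32 expected), rail 79.3 mm (78 expected). Lowering with that correction.

Request:
jog_arm:
  deltas: "0 1 30 0.006 15; 0 1 70 0.006 15; 0 1 85 0.006 15; 0 1 93 0.006 15; 0 1 101 0.006 15; 0 1 108 0.006 15; 0 1 115 0.006 15; 0 1 121 0.006 15; 0 1 126 0.006 15; 0 1 126 0.006 15"

```text
clock: 6.55
eef_pos: [535.3, -187.8, 103.1]
eef_rot: [-3.141, 0.0, 1.02]
wrist_force: [-0.3, -0.2, -1.8]
finger_gap: 21.7
```

Run:
```python
from h import *
go(534.8,-187.3,80.7,58.45)
p,W=wristshot("w3")
q,d=optics.camera("scene"); cv2.imwrite("pics/scene3.png",cv2.resize(q[150:300,220:400,::-1],None,fx=4,fy=4,interpolation=cv2.INTER_CUBIC))
```

```text
clock 6.55 pos [ 535.3 -187.8  103.1] rot [-1.7997e+02  1.0000e-02  5.8430e+01] F [-0.3 -0.2 -1.8] gap 21.7
delta tx 0.2 ty -0.7 tz 22.4 tw -0.0003
```

View pics/w3.png

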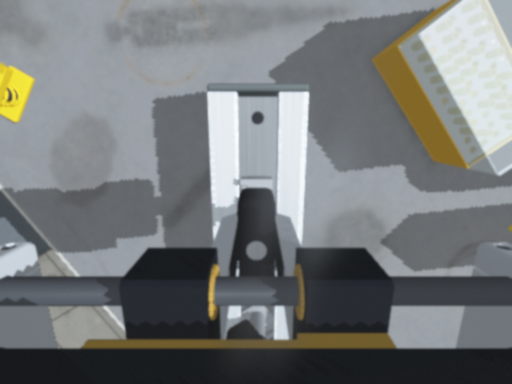

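View pics/scene3.png

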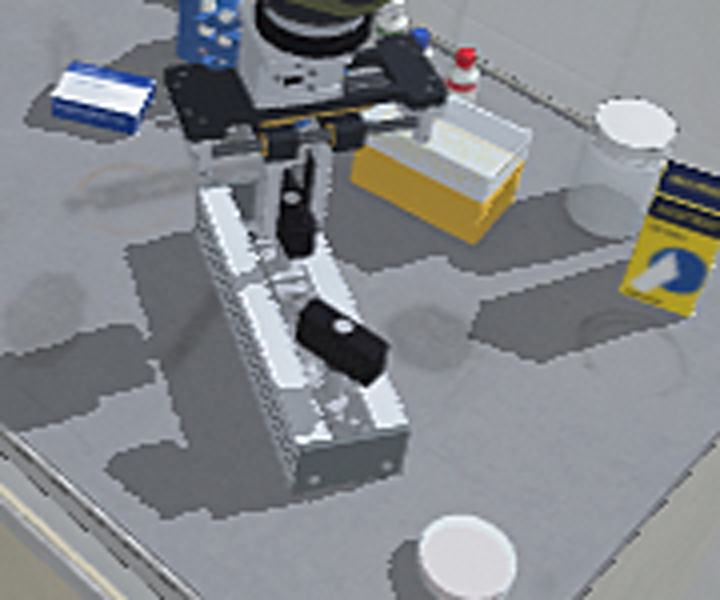

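The head has entered the slot with no contact force (the wrist view shows the handle in line with the slot). Pressing down against the spring.

Request:
jog_arm:
  deltas: "0 0 4 0 15; 0 0 7 0 15; 0 0 10 0 15; 0 0 13 0 15; 0 0 16 0 15; 0 0 18 0 15; 0 0 20 0 15; 0 0 22 0 15; 0 0 22 0 15; 0 0 22 0 15"

```text
clock: 7.9
eef_pos: [535.5, -187.9, 81.8]
eef_rot: [3.141, -0.0, 1.02]
wrist_force: [-2.7, 2.2, 7.3]
finger_gap: 21.6
```

Run:
```python
from h import *
go(534.8,-187.3,80.7,58.45)
```

```text
clock 7.9 pos [ 535.5 -187.9   81.8] rot [179.98  -0.    58.43] F [-2.7  2.2  7.3] gap 21.6
delta tx 0.1 ty -0.9 tz 1.1 tw -0.0003
```

Net spring force is about 9 N at roughly 13 mm compression, where 9.3 N is expected, so the head is under the lips. Now the quarter turn.

Request:
jog_arm:
  deltas: "0 -0.3 1 0 15; 0 -0.5 1 -0.18 15; 0 -0.5 1 -0.36 15; 0 -0.5 1 -0.54 15; 0 -0.5 1 -0.72 15; 0 -0.5 1 -0.9 15; 0 -0.5 1 -1.08 15; 0 -0.5 1 -1.26 15; 0 -0.5 1 -1.42 15; 0 -0.5 1 -1.571 15"

```text
clock: 9.15
eef_pos: [535.6, -187.9, 81.2]
eef_rot: [3.141, 0.002, 2.596]
wrist_force: [-0.3, -1.2, 7.8]
finger_gap: 21.5
```

Run:
```python
from h import *
go(534.8,-187.3,91.7,148.43)
print(manip.read_state()["moment"])
```

```text
clock 9.15 pos [ 535.6 -187.9   81.2] rot [1.7999e+02 1.3000e-01 1.4873e+02] F [-0.3 -1.2  7.8] gap 21.5
delta tx 1.1 ty 0.1 tz -10.5 tw 0.0052
[-0.02508577  0.14064863 -0.10536566]
```

Request:
jog_arm:
  deltas: "0 0 -1 0.003 15; 0 0 -2.5 0.005 15; 0 0 -4 0.005 15; 0 0 -5.5 0.005 15; 0 0 -7 0.005 15; 0 0 -8 0.005 15; 0 0 -9 0.005 15; 0 0 -9.5 0.005 15; 0 0 -10 0.005 15; 0 0 -10 0.005 15"

```text
clock: 10.4
eef_pos: [535.4, -187.8, 90.7]
eef_rot: [3.141, 0.001, 2.586]
wrist_force: [3.4, -2.6, 4.6]
finger_gap: 21.6
```

Run:
```python
from h import *
go(534.8,-187.3,91.7,148.43)
print(manip.read_state()["moment"])
p,W=wristshot("w4")
q,d=optics.camera("scene"); cv2.imwrite("pics/scene4.png",cv2.resize(q[150:300,220:400,::-1],None,fx=4,fy=4,interpolation=cv2.INTER_CUBIC))
```

```text
clock 10.4 pos [ 535.4 -187.8   90.7] rot [1.7999e+02 7.0000e-02 1.4816e+02] F [ 3.4 -2.6  4.6] gap 21.6
delta tx 0.7 ty 0.1 tz -1.0 tw -0.0048
[-0.65482022 -0.96699222  0.03125455]
```

View pics/w4.png

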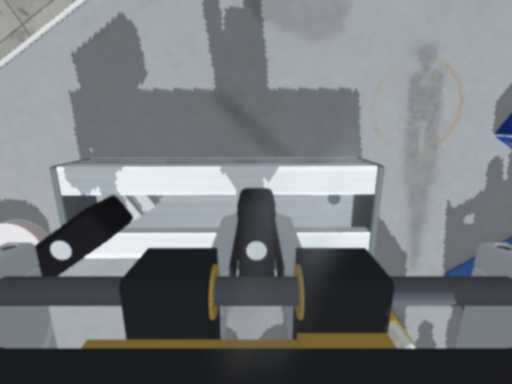

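View pics/scene4.png

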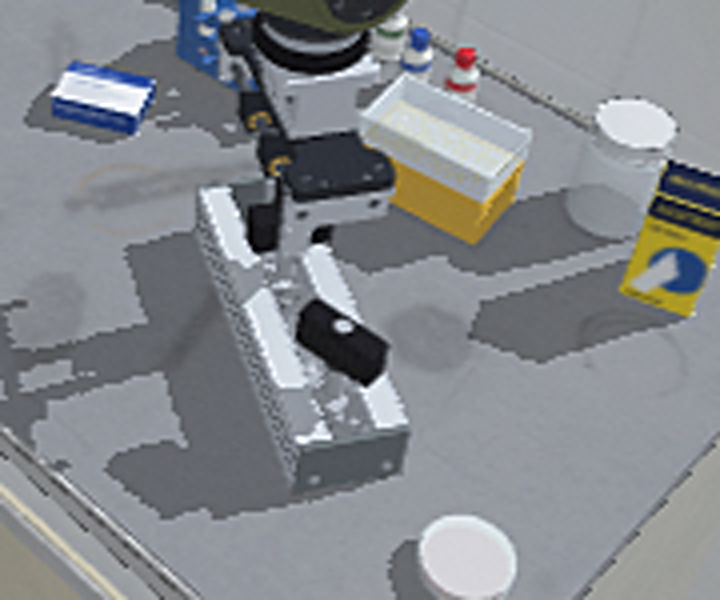

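The anchor is turned square and h is about 45 mm. Net Fz is about 6.4 N, which is just the spring. Rising the last millimetre before opening the jaws.

Request:
jog_arm:
  deltas: "0 0 -0.5 -0.003 15; 0 0 -1 -0.004 15; 0 0 -1 -0.004 15; 0 0 -1 -0.004 15; 0 0 -1 -0.004 15; 0 0 -1 -0.004 15; 0 0 -1 -0.004 15; 0 0 -1 -0.004 15; 0 0 -1 -0.004 15; 0 0 -1 -0.004 15"

```text
clock: 11.75
eef_pos: [534.9, -187.6, 91.4]
eef_rot: [3.142, -0.0, 2.59]
wrist_force: [3.1, -1.8, 3.5]
finger_gap: 21.4
```

Run:
```python
from h import *
go(534.8,-187.3,91.7,148.43)
print(manip.read_state()["moment"])
```

```text
clock 11.75 pos [ 534.9 -187.6   91.4] rot [180.    -0.   148.38] F [ 3.1 -1.8  3.5] gap 21.4
delta tx 0.3 ty 0.2 tz -0.3 tw -0.0008
[-0.34134758 -0.7666197  -0.00289883]
```

Request:
jog_arm:
  deltas: "0 0 0 0 24; 0 0 0 0 28; 0 0 0 0 34; 0 0 0 0 40; 0 0 0 0 44; 0 0 -10 0 44; 0 0 -30 0 44; 0 0 -60 0 44; 0 0 -110 0 44; 0 0 -150 0 44"

```text
clock: 13.0
eef_pos: [535.0, -187.6, 244.2]
eef_rot: [3.141, 0.002, 2.59]
wrist_force: [0.6, 0.0, -0.1]
finger_gap: 44.0
```

Run:
```python
from h import *
go(534.8,-187.3,240,148.43)
p,W=wristshot("w5")
m=(W[...,2]>100)&(W[...,2]<125)&(p.astype(int).sum(-1)<200)&(np.hypot(W[...,0]-535,W[...,1]+187)<50)
P=W[m][:,:2].astype(np.float32);print(len(P),cv2.minAreaRect(P),np.percentile(W[m][:,2],[5,50,95]))
q,d=optics.camera("scene"); cv2.imwrite("pics/scene5.png",cv2.resize(q[150:300,220:400,::-1],None,fx=4,fy=4,interpolation=cv2.INTER_CUBIC))
```

```text
clock 13.0 pos [ 535.  -187.6  244.2] rot [1.7999e+02 9.0000e-02 1.4838e+02] F [ 0.6  0.  -0.1] gap 44.0
delta tx 0.3 ty 0.2 tz 4.2 tw -0.0008
591 ((534.9607543945312, -186.86093139648438), (18.208711624145508, 58.65966796875), 58.01624298095703) [108.57863007 110.82059785 112.07933867]
```

View pics/w5.png

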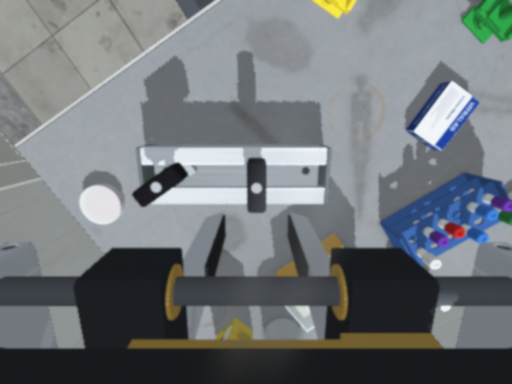

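View pics/scene5.png

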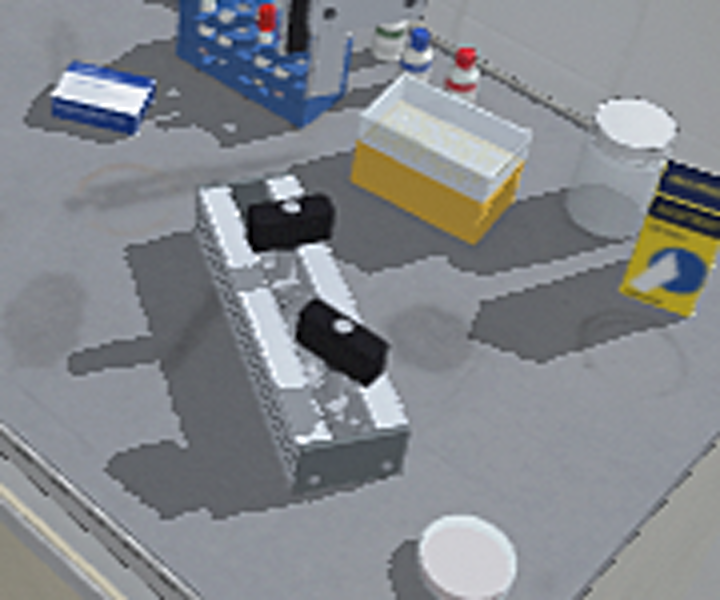

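The anchor now stands square across the rail at (257,186) in the wrist view, and the gripper is clear. I'll move aside and do a last check from the fixed cameras.

Request:
jog_arm:
  deltas: "0 30 0 0 44; 0 70 0 0 44; 0 110 0 0 44; 0 150 0 0 44; 30 190 0 0 44; 60 220 0 0 44; 90 250 0 0 44; 120 280 0 0 44; 150 300 0 0 44; 150 300 0 0 44"

```text
clock: 14.35
eef_pos: [563.6, 148.3, 241.3]
eef_rot: [-3.141, -0.0, 2.593]
wrist_force: [0.1, -0.4, 0.4]
finger_gap: 43.9
```

Run:
```python
from h import *
go(534.8,-187.3,240,148.43)
q,d=optics.camera("top"); 
cv2.imwrite("pics/top6.png",q[:,:,::-1])
v,u=np.mgrid[0:384,0:512]
W=world("top",np.c_[u.ravel(),v.ravel()],d.ravel()).reshape(384,512,3)
for c in [(535,-187),(475,-284)]:
    m=(W[...,2]>100)&(W[...,2]<125)&(np.hypot(W[...,0]-c[0],W[...,1]-c[1])<45)
    r=cv2.minAreaRect(W[m][:,:2].astype(np.float32));print(m.sum(),r,np.percentile(W[m][:,2],[5,50,95]).round(1))
    P=W[m];A=np.c_[P[:,:2]-P[:,:2].mean(0),np.ones(len(P))];k=np.linalg.lstsq(A,P[:,2],rcond=None)[0];print("tilt deg",np.degrees(k[:2]).round(2))
a=np.load("top0.npz")["p"].astype(int)
D=(abs(q.astype(int)-a).sum(-1)>90).astype(np.uint8); D=cv2.morphologyEx(D,cv2.MORPH_OPEN,np.ones((2,2)))
cv2.imwrite("pics/diff.png",D*255)
b=np.load("scene0.npz")["p"].astype(int);q2,_=optics.camera("scene")
D=(abs(q2.astype(int)-b).sum(-1)>90).astype(np.uint8); cv2.imwrite("pics/diffs.png",np.hstack([D*255]));cv2.imwrite("pics/scene6.png",q2[:,:,::-1])
```

```text
clock 14.35 pos [563.6 148.3 241.3] rot [-1.7999e+02 -3.0000e-02  1.4854e+02] F [ 0.1 -0.4  0.4] gap 43.9
delta tx -150.6 ty -301.3 tz 1.3 tw 0.0020
187 ((535.0701904296875, -187.4804229736328), (22.240257263183594, 60.63722229003906), 59.34632873535156) [106.3 110.7 113.7]
tilt deg [-1.03 -2.85]
197 ((475.56689453125, -284.0507507324219), (22.403287887573242, 62.750732421875), 1.1117610931396484) [106.1 110.2 113. ]
tilt deg [2.89 0.18]
```

View pics/top6.png

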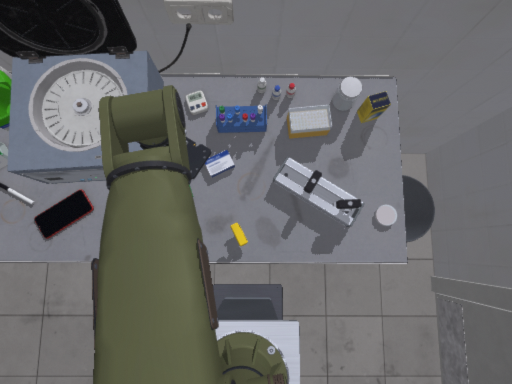

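View pics/diff.png

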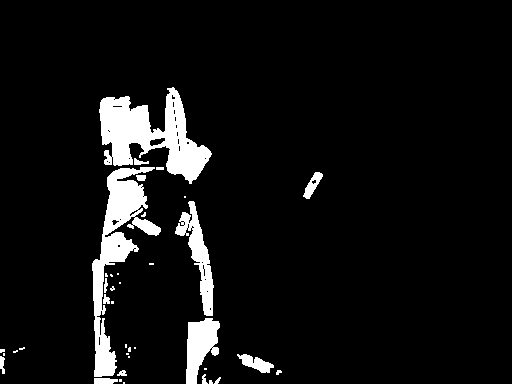

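View pics/scene6.png

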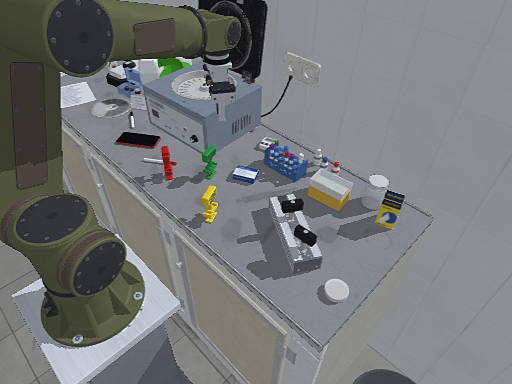

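View pics/diffs.png

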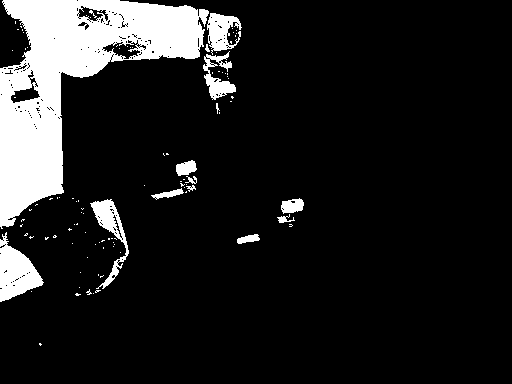

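The difference images show changes only where the anchor left (184,165), where it arrived (290,205), and at the arm. The slide box, dish, marker and look-alikes have not moved. Signing off.

```bash
python3 -c "
from h import *
print(manip.read_state()['clock'],workorder.sign_off())"
```

```text
the job is handed in; nothing more can be done
14.45 None
```

The loose anchor is locked in the middle of the free part of the rail, with its handle square across it. I lowered it in line with the slot, pressed it down about 13–14 mm against its spring and turned it a quarter turn. Then I let it rise and released it. The job was handed in at 14.45 s, with the gripper clear of everything.

**What the last checks showed:**
- **Position:** the handle is at (535.1, -187.5) mm, within about 0.5 mm of the bay position I measured.
- **Angle:** it is square to the rail within about 1°. The top view gave +0.9° and the wrist view -0.4°.
- **Locked height:** its top reads 110.7 mm and the fitted anchor's reads 110.2 mm, with 112 mm expected. All these depth readings come out 1–2 mm low.
- **Spring force:** I measured about 9 N when pressed down, against 9.3 N expected.
- **Bystanders:** before-and-after pictures show no change at the slide box, dish, marker or coloured look-alikes.

**What disagreed or stayed uncertain:**
- **Fitted anchor:** its handle is not square across the rail in any view. It sits about 33° off the slot's line. I followed the written instruction (square) and did not copy its angle.
- **Slot centre:** the wrist view put it about 1.5 mm further across than the top view. I used a value in between, and the head went in without any contact force.
- **Side force:** there was 3–4 N sideways on the wrist while pressing and letting it rise, probably from the foot dragging. It was gone after release.
- **Upright check:** the depth fit gave about 3° of tilt for both the new and the fitted anchor. I took that as noise, so it confirms upright only to within a few degrees.

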